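# Tension the bandsaw blade

## Task

The small bench bandsaw has a new blade that still hangs slack. Wind the tension wheel on top of the saw clockwise (seen from above), through the slack and on against its spring, until it winds firm, about 11 N of steady push at its crank knob, without overtightening it; then swing the open upper wheel cover fully shut. Leave the torch, the pink bottle and the white cup where they stand.

Things in the scene. Friction and masses are not known exactly. Their poses are not given: they have to be found in the camera images.
- bandsaw: Small grey bench bandsaw, fixed to the table, 190 wide, 205 deep with its motor, 345 high over the crank knob. Origin: centre of its underside on the table. x points to its back (motor), y to its column, z up; its open front looks to -x. Upper housing: x -40 to +40 mm, y -82 to +88 mm, z 183 to 279 mm.
- tension_wheel: Black handwheel (rim 106 mm outside diameter, 9 mm thick, three spokes) on top of the upper housing, axis vertical through the saw's origin. Origin: on the axis at mid rim, 308 mm above the table with the nut fully up. x points from the axis to the crank knob, z up. Clockwise from above tightens. It sinks 0.5 mm a radian as it is wound, and stays where it is left.
- wheel_hub (a point): Top centre of the wheel's hub, 2 mm above mid rim. Its feel, as push at the crank knob square to the crank: 1 to 2 N while slack (0.1 to 1.8 turns, never the same, not to be seen); then a spring hidden in the hub raises it about 2.5 N a radian. Right is about 11 N of steady push (9 to 12.5 N; the spring bears 45 to 85 N); from 17 N the blade is overstrained.
- crank_knob (a point): Upright black crank knob on the wheel's rim, 45 mm from its axis: a sleeve that spins freely on its pin, 33 mm tall, 13 to 17 mm thick. The point is on its axis, 20 mm above its foot, 13 mm below its top, 334 mm above the table with the nut fully up; the rim's top and the hub lie 20 mm and more below this point.
- cover (a joint): Opening of the upper wheel cover, rad: 0 is fully shut, positive is open, swinging towards the robot; it stays where it is left (about 0.7 N at its knob moves it). It starts 0.7 to 1.1 open.
- cover_knob (a point): Outer end of the black latch knob (21 mm thick, standing 22 mm off the outer face) near the free edge of the cover, a flat grey panel 168 wide, 94 high, 12 mm thick, 184 to 278 mm above the table. The point lies 155 mm from the hinge line along the panel and 34 mm out from it, at mid height, 231 mm above the table. No latch: push it shut.
- cover_hinge (a point): On the cover's upright hinge line, at mid height of the cover, at the front edge of the housing on the column side (saw's x -41, y +88 mm). The cover turns about the vertical through this point; shut, it lies from here along the saw's -y.
- torch: Loose bystander: butane hand torch standing on its green can, 47x110x165 mm. Origin: centre of its underside.
- pink_bottle: Loose bystander: pink paint bottle with black cap, 68 mm thick, 176 mm tall. Origin: centre of its underside.
- white_cup: Loose bystander: white paper cup, 90 mm wide, 118 mm tall. Origin: centre of its underside.

How it is judged:
On the way:
1. with the cover still open, the blade is brought to tension: the wheel's nut bears on the tension spring with 45 to 85 N (contact force between tension_wheel and thrust_washer_c0 between 45 and 85 N and value of joint cover above 0.4 rad), for 0.2 s.
At the end, for the whole second after the job is handed in: The tension wheel bears on its spring with 45 to 85 N (9 to 12.5 N of steady push at the crank knob), the cover is shut to within 0.05 rad, and torch, bottle and cup stand within 2 cm of where they stood (contact force between tension_wheel and thrust_washer_c0 between 45 and 85 N and value of joint cover below 0.05 rad and distance of each of torch, pink_bottle, white_cup from where it was at the start of the episode below 0.02 m); the robot touches nothing.
It fails at once if the blade is overstrained: the spring is loaded beyond 120 N (about 17 N of steady push at the knob) (contact force between tension_wheel and thrust_washer_c0 above 120 N).
It fails at once if the torch, the pink bottle or the white cup is moved by more than 2 cm (distance of any of torch, pink_bottle, white_cup from where it was at the start of the episode above 0.02 m).
It also fails if it takes over 72 s, if anything falls off the work surface, if the arm or the gripper's body presses on something with over 40 N, if the wrist force passes 120 N, or if a joint passes its speed limit or range.

## Robot

A 6-joint arm with a two-finger parallel gripper is mounted at the origin on the work surface; the furniture and walls round the work are solid. World frame = base frame: x ahead of the robot, y to its left, z up, the work surface at z = 0. Lengths are in m, angles in rad, forces in N, time in s.
With the tool pointing down it reaches from about 0.3 to 0.875 m from the base axis. Payload 6.4 kg.
Tool frame: the origin (TCP) lies between the finger pads; the fingertips stand 19 mm ahead of it and the grasp point (between the pads) is the TCP; z points along the fingers, y is the line along which they close (so a half turn about z gives the same grasp; the last joint's range is limited). The gripper opens to 85 mm and grips with 20 to 120 N. Pads are 22 mm wide; open, the fingers measure 114 mm over their backs; the gripper's body (76 mm by 85 mm) begins 54 mm behind the grasp point. The pads swing forward as they close: fully open they stand 13 mm farther back than shut.
Start: joints at [1.026, 0.181, 1.607, -0, 1.354, -0.206], TCP at [0.191, 0.542, 0.25] pointing down, gripper open.
Joint ranges: [-2.99, 2.99], [-0.89, 2.07], [0.3, 2.58], [-1.14, 4.28], [0, 2.63], [-3.12, 3.12]. Speed limits (rad/s): [2.57, 2.57, 3.01, 3.14, 3.14, 3.14].

## Interface

Orientations are given as a unit quaternion [w, x, y, z].
In Python, from station import telemetry, vision, ticket gives the robot as it stands.
- The arm moves only by the shell command python3 -m crank 'ROWS' [OPENING] [FORCE]. ROWS is text: rows parted by semicolons, each of 4 numbers parted by spaces: the shift along the tool's x, y, z in mm, then the turn about the tool's z in degrees. In form: dx dy dz roll; .... A call has 1 to 10 rows; each row is the pose to reach, as a shift and turn from the pose commanded when the call began, along the tool's axes at that moment; what a row does not reach only later rows make up. A row lasts 1/10 s, in which the tool goes at most 50 mm and 8.59 degrees, less where a joint would pass 70% of its speed; a pose out of reach is approached as far as the arm can. A call with a gripper value outside its range is refused whole. OPENING is the finger opening in mm, from 0 to 85.4, set as the call begins (- or left out, the last holds). The fingers move at their own pace and stop on an object; FORCE is the grip in N (left out, the last holds). Time passes only in rows, so rows that repeat a pose let the fingers close. It gives the time, the measured TCP pose, the force, the opening and the grip force at its end, in the units of the state.
- telemetry.observe(): the state, without advancing time (a new reading comes with each control period).
- vision.get_image(name): name is "side" or "top"; returns the picture (420x560x3 uint8, blue, green, red); there is no depth.
- vision.camera_model(name): a dict with "K" (3x3 intrinsics, pixels), "k1" (the pictures are not rectified: a ray, as slopes to the right and down, at radius r is drawn at 1 + k1 r^2 times it, then the intrinsics apply), "T" (4x4, takes a point from camera to world coordinates). Camera axes: x right, y up, looking along -z (the intrinsics and any distortion apply to the point x, -y, -z); pixel columns grow to the right and rows downward; lengths in m; the calibration is good to about 2 mm. A picture is of the moment at which its call begins. camera_model takes no time and is no camera call.
- ticket.sign_off(): hands the job in; it is judged then, once.
The state is a dict: "t": time; "joints": joint angles; "qd": joint speeds; "tau": joint torques, N m; "ee_pos": TCP position; "ee_rot": TCP orientation; "wrist_force": force on the tool from outside, world axes, zero at the start; "torque": the same for the moment, N m; "width": finger opening in m; "gripper_force": force on a finger pad.
Only numpy, scipy, OpenCV 4.12 (cv2) and the standard library are available. Lean on these libraries where they do the work, as an engineer would, in place of code of your own. Each camera call takes 0.05 s, during which the arm holds its last target. There are 200 camera calls.

## Working session

There is one attempt and no reset: what is moved stays moved. The work goes in short steps, Python scripts to look and compute and a shell command to move; the robot and the scene stay as the last step left them, time stands still between calls to the robot, and variables do not carry over. Pictures are saved under pics/ and viewed, at most 10 in all, crops included, and the job is handed in when it is done.

```bash
ls; mkdir -p pics; python3 - <<'E'
from station import telemetry, vision
import cv2,numpy as np
s=telemetry.observe();print(s)
for n in("top","side"):
    cv2.imwrite(f"pics/{n}0.png",vision.get_image(n));m=vision.camera_model(n);print(n,np.round(m["K"],1),m["k1"],np.round(m["T"],3))
E
```

```text
pics
{'t': 0.0, 'joints': array([ 1.02575257e+00,  1.81531675e-01,  1.60803086e+00,  3.07406067e-06,
        1.35378206e+00, -2.06336479e-01]), 'qd': array([-5.73502003e-04,  1.41012443e-03, -1.64106435e-04,  5.19972439e-05,
       -1.83470078e-03,  8.91063477e-04]), 'tau': array([ 6.72875613e-04, -4.44878519e+01, -3.51330900e+01, -3.05879930e-04,
        9.30382084e-03, -1.27246071e-05]), 'ee_pos': array([0.19077849, 0.54187189, 0.24937834]), 'ee_rot': array([-3.22803103e-04,  1.68545530e-01,  9.85693480e-01, -8.14326803e-04]), 'wrist_force': array([0.39477814, 0.15588086, 0.41883996]), 'torque': array([ 0.0009833 , -0.04338959,  0.03608255]), 'gripper_force': 0.0, 'width': 0.08514030747260211}
top [[541.4   0.  278.7]
 [  0.  541.4 213.6]
 [  0.    0.    1. ]] -0.05747213908883727 [[ 0.004  0.99  -0.142  0.343]
 [-1.     0.006  0.017  0.087]
 [ 0.018  0.141  0.99   1.457]
 [ 0.     0.     0.     1.   ]]
side [[489.6   0.  283.4]
 [  0.  489.6 213.8]
 [  0.    0.    1. ]] -0.12428875204356188 [[-0.982  0.112 -0.153  0.279]
 [-0.188 -0.467  0.864  1.43 ]
 [ 0.026  0.877  0.48   0.957]
 [ 0.     0.     0.     1.   ]]
```

View pics/top0.png

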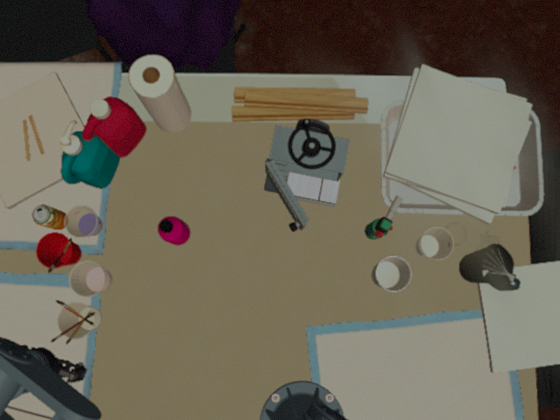

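View pics/side0.png

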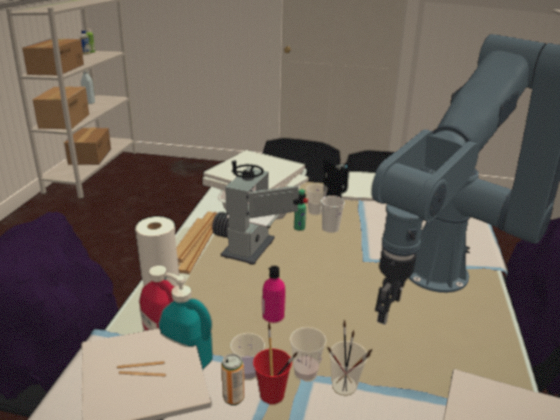

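The top view shows the tension wheel at about (312,146), the open cover from (270,165) to (305,225) with its latch knob at (294,227), the bottle at (174,230), the torch at (380,227) and the cup at (393,273). In the side view the wheel is at (247,172) and the cover knob is hidden behind the cover. Next I'll zoom in on the wheel and cover.

```bash
cat > h.py <<'E'
import numpy as np,cv2
from station import telemetry, vision
def ray(n,u,v):
    m=vision.camera_model(n);K=m["K"];k=-0 + m["k1"]
    x,y=cv2.undistortPoints(np.array([[[u,v]]],float),np.array(K,float),np.array([k,0,0,0,0.]))[0,0]
    T=np.array(m["T"]);return T[:3,3],T[:3,:3]@np.array([x,-y,-1])
def onz(n,u,v,z):
    o,d=ray(n,u,v);return o+d*(z-o[2])/d[2]
def proj(n,p):
    m=vision.camera_model(n);T=np.array(m["T"]);c=T[:3,:3].T@(np.array(p)-T[:3,3])
    q=np.array([c[0],-c[1]])/-c[2];q=q*(1+m["k1"]*(q@q));return (np.array(m["K"])@[*q,1])[:2]
E
python3 - <<'E'
from h import *
a=cv2.imread("pics/top0.png")[110:240,250:410];b=cv2.imread("pics/side0.png")[150:270,205:325]
f=lambda i,s:cv2.convertScaleAbs(cv2.resize(i,None,fx=s,fy=s,interpolation=cv2.INTER_CUBIC),alpha=1.6)
cv2.imwrite("pics/top0z.png",f(a,4.5));cv2.imwrite("pics/side0z.png",f(b,5))
for n,u,v,z in[("wheel",312,146,.308),("cknob",294,227,.231),("bottle",174,230,.17),("torch",380,227,.16),("cup",393,273,.118)]:print(n,onz("top",u,v,z).round(3))
E
```

```text
wheel [ 0.657 -0.005  0.308]
cknob [0.488 0.03  0.231]
bottle [0.486 0.314 0.17 ]
torch [ 0.497 -0.182  0.16 ]
cup [ 0.388 -0.22   0.118]
```

View pics/top0z.png

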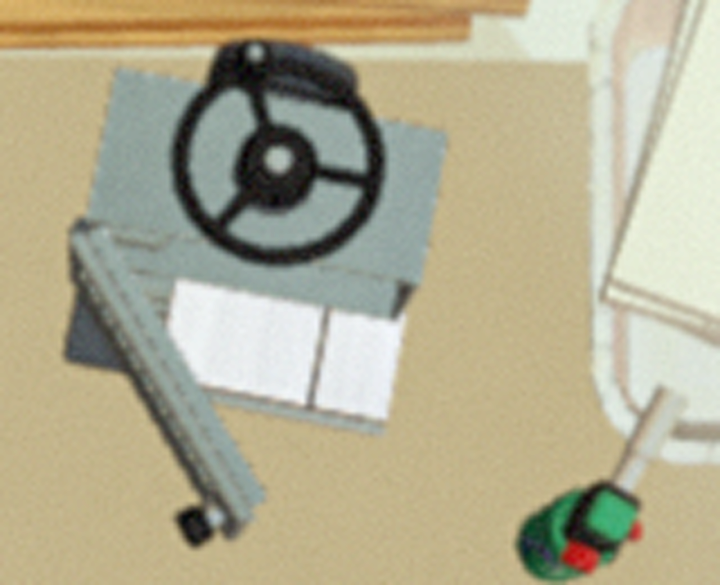

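View pics/side0z.png

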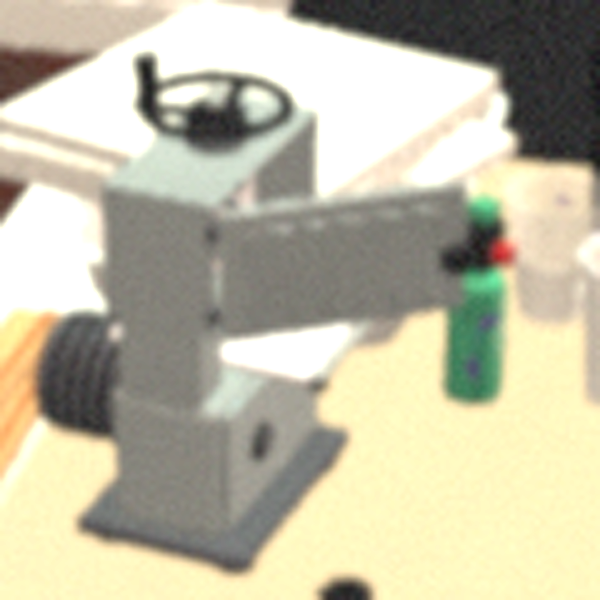

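The crop shows the rim centre at full-image (311.8,144.7), the crank knob's top at (307,121.6), the hinge corner near (268,161) and the cover knob tip near (293,226). In the side view the crank knob's top is at (234,162).

```bash
python3 - <<'E'
from h import *
P=lambda x,y:(250+x/4.5,110+y/4.5)
img=cv2.imread("pics/top0.png")
w=onz("top",*P(278,157),.312);k=onz("top",*P(257,52),.347)
print("wheel",w,"knob",k,np.hypot(*(k-w)[:2]),np.degrees(np.arctan2(*(k-w)[[1,0]])))
def tri(a,b):
    (o1,d1),(o2,d2)=ray("top",*a),ray("side",*b)
    A=np.c_[d1,-d2];s=np.linalg.lstsq(A,o2-o1,rcond=None)[0];p,q=o1+s[0]*d1,o2+s[1]*d2;return (p+q)/2,np.linalg.norm(p-q)
print("knob tri",tri(P(257,52),(205+146/5,150+58/5)))
print("hub tri",tri(P(278,157),(205+218/5,150+108/5)))
a=onz("top",*P(120,68),.279);b=onz("top",*P(445,130),.279);c=onz("top",*P(80,225),.278)
print("back corners",a,b,np.linalg.norm(a-b),"yaw",np.degrees(np.arctan2(*(a-b)[[1,0]]))-90,"hinge corner",c)
y=np.arctan2(*(a-b)[[1,0]])-np.pi/2;R=np.array([[np.cos(y),-np.sin(y)],[np.sin(y),np.cos(y)]])
h=w[:2]+R@[-.041,.088];print("hinge from wheel",h,"centre from corners",(a+b)[:2]/2-R@[.04,.003])
ck=onz("top",*P(194,525),.231);v=ck[:2]-h;print("cknob",ck,"r",np.hypot(*v),"expected",np.hypot(.155,.034))
u=R.T@v;print("opening",np.arctan2(u[1],u[0])-np.arctan2(-.155,-.034)) 
s=telemetry.observe();print(s["ee_pos"])
from scipy.spatial.transform import Rotation as Ro
q=s["ee_rot"];print(Ro.from_quat(q,scalar_first=True).as_matrix().round(3))
E
```

```text
wheel [ 0.6584521  -0.00465685  0.312     ] knob [0.69992967 0.00780416 0.347     ] 0.04330895066652015 16.721736468621454
knob tri (array([0.7004817 , 0.00703067, 0.33946259]), np.float64(0.003607485164963111))
hub tri (array([ 0.65726637, -0.00573249,  0.30348101]), np.float64(0.006876871672658302))
back corners [0.71277928 0.07169245 0.279     ] [ 0.68234723 -0.09114377  0.279     ] 0.16565549576082828 yaw -10.58575152567343 hinge corner [0.63215872 0.09116126 0.278     ]
hinge from wheel [0.63431609 0.08937746] centre from corners [ 0.65769289 -0.00532633]
cknob [0.48828887 0.03248415 0.231     ] r 0.15671884313594858 expected 0.15868522300453813
opening -0.7985898581950792
[0.19084556 0.54192681 0.24949955]
[[-0.943  0.332 -0.001]
 [ 0.332  0.943 -0.001]
 [ 0.    -0.001 -1.   ]]
```

```bash
python3 -m crank '0 0 -60 0; 0 0 -160 0; 0 0 -160 0; -658 -334 -160 -19.4; -658 -334 -160 -19.4; -658 -334 -160 -19.4; -658 -334 -160 -19.4; -658 -334 -160 -19.4; -658 -334 -160 -19.4; -658 -334 -160 -19.4' 42 60
```

```text
t: 1.1
ee_pos: [0.428, 0.2937, 0.4048]
ee_rot: [-0.0, 0.0, 1.0, -0.0]
wrist_force: [-0.3, 0.2, -0.2]
width: 0.0421
gripper_force: 0.0
```

```bash
python3 -m crank '-273 -286 0 0; -273 -286 0 0; -273 -286 0 0; -273 -286 0 0; -273 -286 0 0; -273 -286 0 0; -273 -286 0 0; -273 -286 0 0; -273 -286 0 0; -273 -286 0 0'; python3 - <<'E'
from h import *
i=vision.get_image("top")[90:220,240:400];j=vision.get_image("side")[120:240,185:305]
cv2.imwrite("pics/ab.png",np.hstack([cv2.convertScaleAbs(cv2.resize(x,(400,400*x.shape[0]//x.shape[1]),interpolation=3)[:325],alpha=1.6) for x in(i,j)]))
print(telemetry.observe()["ee_pos"])
E
```

```text
t: 2.1
ee_pos: [0.7003, 0.0082, 0.4028]
ee_rot: [-0.002, 0.001, 1.0, 0.0]
wrist_force: [1.2, 1.2, -0.1]
width: 0.0423
gripper_force: 0.0
[0.69963575 0.01014474 0.40481336]
```

View pics/ab.png

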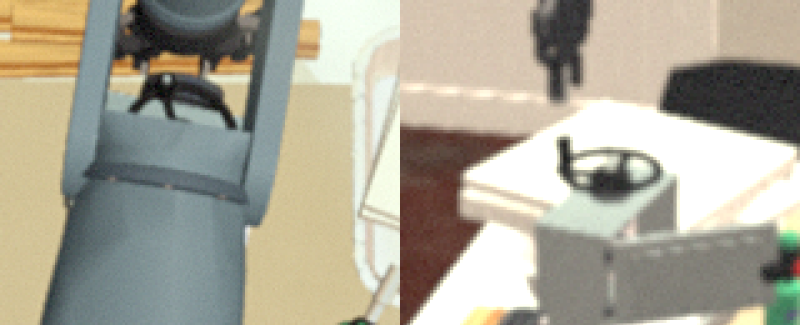

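The fingers hang above the crank knob (side view: fingers at (565,90), knob at (565,150)). I'll descend and grip.

```bash
python3 -m crank '-1 -1 20 0; -1 -1 40 0; -1 -1 55 0; -1 -1 63 0; -1 -1 63 0; -1 -1 63 0' ; python3 -m crank '0 0 0 0; 0 0 0 0; 0 0 0 0; 0 0 0 0; 0 0 0 0; 0 0 0 0; 0 0 0 0' 0 60
```

```text
t: 2.8
ee_pos: [0.7012, 0.0087, 0.343]
ee_rot: [0.001, -0.0, 1.0, -0.0]
wrist_force: [0.2, -1.4, 0.5]
width: 0.0419
gripper_force: 0.0
t: 3.5
ee_pos: [0.7017, 0.0085, 0.3431]
ee_rot: [0.001, 0.0, 1.0, -0.0]
wrist_force: [2.9, 0.8, 5.7]
width: 0.0136
gripper_force: 58.7
```

```bash
cat > rows.py <<'E'
import sys,numpy as np
# phi0, step deg, n : crank path in tool axes, mm
p,s,n=map(float,sys.argv[1:4]);a=np.radians(p)
for i in range(1,int(n)+1):
    f=a-np.radians(s*i);print(f"{-45*(np.cos(f)-np.cos(a)):.1f} {45*(np.sin(f)-np.sin(a)):.1f} {.5*(a-f):.1f} 0",end="; ")
print("\ntangent at end",np.round([np.sin(f),-np.cos(f)],3),"phi",np.degrees(f))
E
python3 rows.py 17 9 10
```

```text
-1.5 -6.9 0.1 0; -2.0 -13.9 0.2 0; -1.3 -21.0 0.2 0; 0.5 -27.8 0.3 0; 3.3 -34.3 0.4 0; 7.1 -40.2 0.5 0; 11.8 -45.5 0.5 0; 17.2 -50.0 0.6 0; 23.3 -53.6 0.7 0; 29.9 -56.2 0.8 0; 
tangent at end [-0.956 -0.292] phi -73.0
```

```bash
python3 -m crank '-1.5 -6.9 0.1 0; -2 -13.9 0.2 0; -1.3 -21 0.2 0; 0.5 -27.8 0.3 0; 3.3 -34.3 0.4 0; 7.1 -40.2 0.5 0; 11.8 -45.5 0.5 0; 17.2 -50 0.6 0; 23.3 -53.6 0.7 0; 29.9 -56.2 0.8 0'; python3 rows.py -73 9 10;python3 rows.py -163 9 10;python3 rows.py -253 9 10
```

```text
t: 4.5
ee_pos: [0.6708, -0.0468, 0.342]
ee_rot: [0.0, -0.0, 1.0, 0.001]
wrist_force: [-1.1, 5.7, 5.7]
width: 0.0134
gripper_force: 58.9
6.9 -1.5 0.1 0; 13.9 -2.0 0.2 0; 21.0 -1.3 0.2 0; 27.8 0.5 0.3 0; 34.3 3.3 0.4 0; 40.2 7.1 0.5 0; 45.5 11.8 0.5 0; 50.0 17.2 0.6 0; 53.6 23.3 0.7 0; 56.2 29.9 0.8 0; 
tangent at end [-0.292  0.956] phi -163.0
1.5 6.9 0.1 0; 2.0 13.9 0.2 0; 1.3 21.0 0.2 0; -0.5 27.8 0.3 0; -3.3 34.3 0.4 0; -7.1 40.2 0.5 0; -11.8 45.5 0.5 0; -17.2 50.0 0.6 0; -23.3 53.6 0.7 0; -29.9 56.2 0.8 0; 
tangent at end [0.956 0.292] phi -253.00000000000003
-6.9 1.5 0.1 0; -13.9 2.0 0.2 0; -21.0 1.3 0.2 0; -27.8 -0.5 0.3 0; -34.3 -3.3 0.4 0; -40.2 -7.1 0.5 0; -45.5 -11.8 0.5 0; -50.0 -17.2 0.6 0; -53.6 -23.3 0.7 0; -56.2 -29.9 0.8 0; 
tangent at end [ 0.292 -0.956] phi -343.0
```

```bash
python3 -m crank '6.9 -0.9 0.1 0; 13.9 -1.2 0.2 0; 21.0 -0.5 0.2 0; 27.8 1.3 0.3 0; 34.3 4.1 0.4 0; 40.2 7.9 0.5 0; 45.5 12.6 0.5 0; 50.0 18.0 0.6 0; 53.6 24.1 0.7 0; 56.2 30.7 0.8 0'
```

```text
t: 5.5
ee_pos: [0.615, -0.0174, 0.3413]
ee_rot: [0.001, 0.0, 1.0, -0.001]
wrist_force: [1.8, -1.0, 6.2]
width: 0.0134
gripper_force: 58.8
```

```bash
python3 -m crank '1.5 6.9 0.1 0; 2.0 13.9 0.2 0; 1.3 21.0 0.2 0; -0.5 27.8 0.3 0; -3.3 34.3 0.4 0; -7.1 40.2 0.5 0; -11.8 45.5 0.5 0; -17.2 50.0 0.6 0; -23.3 53.6 0.7 0; -29.9 56.2 0.8 0'
```

```text
t: 6.5
ee_pos: [0.6445, 0.0401, 0.3407]
ee_rot: [-0.0, -0.0, 1.0, 0.0]
wrist_force: [-2.1, 2.2, 8.1]
width: 0.0134
gripper_force: 59.0
```

```bash
python3 -m crank '-6.9 1.5 0 0; -13.9 2.0 0 0; -21.0 1.3 0.1 0; -27.8 -0.5 0.1 0; -34.3 -3.3 0.2 0; -40.2 -7.1 0.2 0; -45.5 -11.8 0.3 0; -50.0 -17.2 0.4 0; -53.6 -23.3 0.4 0; -56.2 -29.9 0.5 0'
```

```text
t: 7.5
ee_pos: [0.7012, 0.0107, 0.3401]
ee_rot: [0.0, -0.001, 1.0, 0.001]
wrist_force: [-0.7, 4.7, 6.5]
width: 0.0138
gripper_force: 58.9
```

```bash
python3 -m crank '-1.5 -6.9 0.1 0; -2 -13.9 0.2 0; -1.3 -21 0.2 0; 0.5 -27.8 0.3 0; 3.3 -34.3 0.4 0'; python3 rows.py -28 9 5; python3 rows.py -73 9 5;python3 rows.py -118 9 5;python3 rows.py -163 9 5
```

```text
t: 8.0
ee_pos: [0.6985, -0.0232, 0.3399]
ee_rot: [0.002, -0.001, 1.0, 0.001]
wrist_force: [3.3, 7.4, 6.8]
width: 0.0139
gripper_force: 59.0
3.8 -6.0 0.1 0; 8.5 -11.2 0.2 0; 13.9 -15.7 0.2 0; 20.0 -19.3 0.3 0; 26.6 -21.9 0.4 0; 
tangent at end [-0.956 -0.292] phi -73.0
6.9 -1.5 0.1 0; 13.9 -2.0 0.2 0; 21.0 -1.3 0.2 0; 27.8 0.5 0.3 0; 34.3 3.3 0.4 0; 
tangent at end [-0.883  0.469] phi -117.99999999999999
6.0 3.8 0.1 0; 11.2 8.5 0.2 0; 15.7 13.9 0.2 0; 19.3 20.0 0.3 0; 21.9 26.6 0.4 0; 
tangent at end [-0.292  0.956] phi -163.0
1.5 6.9 0.1 0; 2.0 13.9 0.2 0; 1.3 21.0 0.2 0; -0.5 27.8 0.3 0; -3.3 34.3 0.4 0; 
tangent at end [0.469 0.883] phi -208.0
```

```bash
python3 rows.py -28 4.5 6; python3 rows.py -55 4.5 6; python3 -m crank '1.8 -3.0 0 0; 3.8 -6.0 0.1 0; 6.1 -8.7 0.1 0; 8.5 -11.2 0.2 0'
```

```text
1.8 -3.1 0.0 0; 3.8 -6.0 0.1 0; 6.0 -8.7 0.1 0; 8.5 -11.2 0.2 0; 11.1 -13.6 0.2 0; 13.9 -15.7 0.2 0; 
tangent at end [-0.819 -0.574] phi -55.0
3.0 -1.9 0.0 0; 6.1 -3.6 0.1 0; 9.3 -5.0 0.1 0; 12.7 -6.2 0.2 0; 16.1 -7.1 0.2 0; 19.5 -7.7 0.2 0; 
tangent at end [-0.99  -0.139] phi -82.0
t: 8.4
ee_pos: [0.6904, -0.0345, 0.3398]
ee_rot: [0.002, -0.001, 1.0, 0.001]
wrist_force: [5.5, 5.7, 6.3]
width: 0.0138
gripper_force: 59.0
```

```bash
python3 rows.py -46 4.5 4; python3 -m crank '2.6 -2.4 0 0; 5.4 -4.5 0.1 0; 8.4 -6.4 0.1 0; 11.5 -8.1 0.2 0';python3 rows.py -64 4.5 4
```

```text
2.6 -2.4 0.0 0; 5.4 -4.5 0.1 0; 8.4 -6.4 0.1 0; 11.5 -8.1 0.2 0; 
tangent at end [-0.899 -0.438] phi -64.0
t: 8.8
ee_pos: [0.6794, -0.0429, 0.3397]
ee_rot: [0.003, -0.001, 1.0, 0.001]
wrist_force: [7.4, 5.8, 5.7]
width: 0.0136
gripper_force: 58.9
3.2 -1.4 0.0 0; 6.6 -2.6 0.1 0; 10.0 -3.5 0.1 0; 13.5 -4.1 0.2 0; 
tangent at end [-0.99  -0.139] phi -82.0
```

```bash
python3 -m crank '3.2 -1.3 0 0; 6.6 -2.4 0.1 0; 10 -3.2 0.1 0; 13.5 -3.8 0.2 0';python3 rows.py -82 4.5 4
```

```text
t: 9.2
ee_pos: [0.6664, -0.0474, 0.3397]
ee_rot: [0.004, -0.0, 1.0, 0.0]
wrist_force: [9.1, 3.7, 4.5]
width: 0.0136
gripper_force: 58.8
3.5 -0.4 0.0 0; 7.0 -0.4 0.1 0; 10.6 -0.2 0.1 0; 14.1 0.2 0.2 0; 
tangent at end [-0.985  0.174] phi -100.0
```

```bash
python3 -m crank '3.5 -0.4 0.1 0; 7 -0.4 0.2 0; 10.6 -0.2 0.2 0; 14.1 0.2 0.3 0';python3 rows.py -100 4.5 4
```

```text
t: 9.6
ee_pos: [0.6526, -0.0479, 0.3395]
ee_rot: [0.004, -0.0, 1.0, -0.0]
wrist_force: [11.9, 1.1, 5.1]
width: 0.0139
gripper_force: 58.8
3.5 0.7 0.0 0; 6.8 1.8 0.1 0; 10.1 3.0 0.1 0; 13.3 4.6 0.2 0; 
tangent at end [-0.883  0.469] phi -117.99999999999999
```

```bash
python3 -m crank '0 0 0 0; 0 0 0 0; 0 0 0 0';python3 -m crank '1.2 0.2 0 0'; python3 -m crank '1.2 0.2 0 0'
```

```text
t: 9.9
ee_pos: [0.6508, -0.0477, 0.3393]
ee_rot: [0.001, 0.0, 1.0, -0.0]
wrist_force: [1.2, 1.4, 7.1]
width: 0.0136
gripper_force: 59.1
t: 10.0
ee_pos: [0.6501, -0.0476, 0.3393]
ee_rot: [0.002, 0.0, 1.0, -0.0]
wrist_force: [6.2, 0.9, 6.6]
width: 0.0136
gripper_force: 59.0
t: 10.1
ee_pos: [0.6495, -0.0475, 0.3394]
ee_rot: [0.003, 0.0, 1.0, -0.0]
wrist_force: [8.6, 0.9, 5.1]
width: 0.0138
gripper_force: 58.8
```

```bash
python3 -m crank '1.2 0.2 0 0; 2.4 0.5 0 0; 3.6 0.8 0 0';  python3 -m crank '1.2 0.3 0 0'; python3 -m crank '1.2 0.4 0 0'
```

```text
t: 10.4
ee_pos: [0.6467, -0.0469, 0.3394]
ee_rot: [0.004, 0.0, 1.0, -0.0]
wrist_force: [10.6, 1.5, 5.1]
width: 0.0136
gripper_force: 58.7
t: 10.5
ee_pos: [0.6455, -0.0466, 0.3394]
ee_rot: [0.004, 0.0, 1.0, -0.0]
wrist_force: [11.8, 1.3, 4.0]
width: 0.0142
gripper_force: 58.7
t: 10.6
ee_pos: [0.6442, -0.0462, 0.3394]
ee_rot: [0.004, 0.0, 1.0, -0.0]
wrist_force: [11.2, -0.2, 3.3]
width: 0.0136
gripper_force: 58.7
```

Steady push reads about 10.7 N, so I stop winding here. Releasing and lifting off next.

```bash
python3 -m crank '0 0 0 0; 0 0 0 0; 0 0 0 0; 0 0 0 0; 0 0 0 0; 0 0 0 0; 0 0 -20 0; 0 0 -45 0; 0 0 -75 0; 0 0 -75 0' 42 60; python3 - <<'E'
from h import *
h=np.array([.634,.089]);y=np.radians(-10.6)
def tcp(th,off):
    a=y-th;return h+np.array([[np.cos(a),-np.sin(a)],[np.sin(a),np.cos(a)]])@[-off,-.155]
print(telemetry.observe()["ee_pos"],tcp(.8,.085))
p0=tcp(.8,.085);a=y-.8
ex=-np.array([np.cos(a),np.sin(a)]);ey=np.array([ex[1],-ex[0]])  # tool z down: y = z x x
for th,o in[(.8,.055)]+[(t,.045) for t in np.arange(.8,-.051,-.1)]+[(-.03,.045)]:
    d=(tcp(th,o)-p0)*1e3;print(round(th,2),"rows",(d@ex).round(1),(d@ey).round(1),"roll",np.degrees(th-.8).round(1))
E
```

```text
t: 11.6
ee_pos: [0.643, -0.0464, 0.4184]
ee_rot: [0.004, 0.0, 1.0, -0.001]
wrist_force: [0.4, -1.3, 0.8]
width: 0.0416
gripper_force: 0.0
[ 0.64301992 -0.04635246  0.41839379] [0.45784939 0.07413521]
0.8 rows -30.0 0.0 roll 0.0
0.8 rows -40.0 0.0 roll 0.0
0.7 rows -55.7 -3.7 roll -5.7
0.6 rows -71.7 -5.9 roll -11.5
0.5 rows -87.8 -6.4 roll -17.2
0.4 rows -103.9 -5.3 roll -22.9
0.3 rows -119.8 -2.6 roll -28.6
0.2 rows -135.4 1.7 roll -34.4
0.1 rows -150.4 7.5 roll -40.1
0.0 rows -164.8 14.7 roll -45.8
-0.03 rows -169.0 17.2 roll -47.6
```

```bash
python3 -m crank '185 120 0 56.4; 185 120 0 56.4; 185 120 0 56.4; 185 120 0 56.4; 185 120 0 56.4; 185 120 0 56.4; 185 120 0 56.4; 185 120 0 56.4; 185 120 0 56.4; 185 120 0 56.4' 0 40;  python3 -m crank '0 0 40 0; 0 0 80 0; 0 0 120 0; 0 0 155 0; 0 0 181 0; 0 0 181 0; 0 0 181 0'; python3 - <<'E'
from h import *
i=vision.get_image("top")[110:240,230:390];j=vision.get_image("side")[140:280,195:345]
cv2.imwrite("pics/cd.png",np.hstack([cv2.convertScaleAbs(cv2.resize(x,(400,400*x.shape[0]//x.shape[1]),interpolation=3)[:325],alpha=1.6) for x in(i,j)]))
E
```

```text
t: 12.6
ee_pos: [0.4568, 0.0738, 0.4125]
ee_rot: [-0.0, 0.472, 0.882, -0.0]
wrist_force: [-0.2, 0.1, -0.3]
width: 0.0001
gripper_force: 0.0
t: 13.3
ee_pos: [0.457, 0.0738, 0.2322]
ee_rot: [-0.0, 0.472, 0.881, -0.0]
wrist_force: [0.4, 0.2, 0.0]
width: -0.0001
gripper_force: 0.0
```

View pics/cd.png

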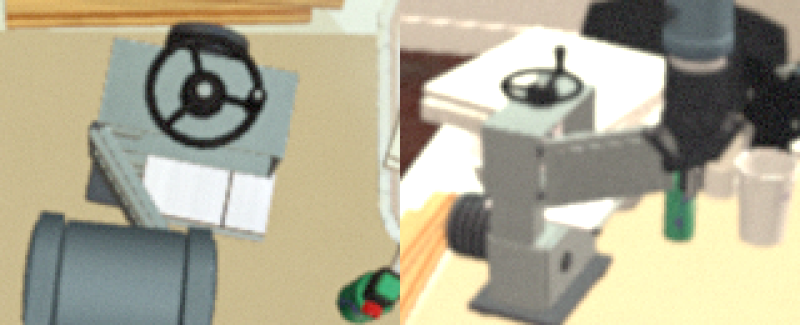

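The crank knob sits on the saw's -y side (257,97), as wound. The closed fingers stand in front of the latch knob, so I'll push the cover shut along its arc.

```bash
python3 -m crank '-15 0 0 0; -30 0 0 0; -40 0 0 0; -48 -2 0 -2.9; -56 -3.7 0 -5.7; -64 -5 0 -8.6; -72 -6 0 -11.5; -80 -6.3 0 -14.3; -88 -6.4 0 -17.2'; python3 - <<'E'
from h import *
from scipy.spatial.transform import Rotation as Ro
h=np.array([.634,.089]);y=np.radians(-10.6)
def tcp(th,off):
    a=y-th;return h+np.array([[np.cos(a),-np.sin(a)],[np.sin(a),np.cos(a)]])@[-off,-.155]
s=telemetry.observe();p0=tcp(.5,.045);a=y-.5
print(s["ee_pos"],p0,s["wrist_force"])
ex=-np.array([np.cos(a),np.sin(a)]);ey=np.array([ex[1],-ex[0]])
for th in np.arange(.45,-.051,-.05):
    d=(tcp(th,.045)-p0)*1e3;print(round(th,2),(d@ex).round(1),(d@ey).round(1),"0",np.degrees(th-.5).round(1))
E
```

```text
t: 14.3
ee_pos: [0.5007, -0.0041, 0.2319]
ee_rot: [0.0, 0.335, 0.942, 0.0]
wrist_force: [-1.3, 0.8, -1.3]
width: 0.0001
gripper_force: 0.3
[ 0.5007164  -0.00407715  0.23192061] [ 0.50108638 -0.00256402] [-1.27847445  0.75450051 -1.33147662]
0.45 -7.8 -2.1 0 -2.9
0.4 -15.7 -3.7 0 -5.7
0.35 -23.7 -5.0 0 -8.6
0.3 -31.7 -5.9 0 -11.5
0.25 -39.7 -6.3 0 -14.3
0.2 -47.8 -6.4 0 -17.2
0.15 -55.9 -6.0 0 -20.1
0.1 -63.9 -5.3 0 -22.9
0.05 -71.9 -4.1 0 -25.8
0.0 -79.8 -2.6 0 -28.6
-0.05 -87.7 -0.7 0 -31.5
```

In contact, with a small push as expected. Continuing the arc.

```bash
python3 -m crank '-8 -2 0 -2.9; -16 -3.7 0 -5.7; -24 -5 0 -8.6; -32 -5.9 0 -11.5; -40 -6.3 0 -14.3; -48 -6.4 0 -17.2; -56 -6 0 -20; -64 -5.3 0 -23; -70 -4.5 0 -25; -74 -4 0 -26.5'; python3 -m crank '-1.5 0.5 0 -1; -3 1 0 -2; -3 1 0 -2'
```

```text
t: 15.3
ee_pos: [0.5555, -0.054, 0.2317]
ee_rot: [-0.0, 0.111, 0.994, -0.0]
wrist_force: [-0.1, -0.6, 0.7]
width: 0.0002
gripper_force: 0.3
t: 15.6
ee_pos: [0.5582, -0.0525, 0.2317]
ee_rot: [0.0, 0.093, 0.996, 0.0]
wrist_force: [0.2, 0.0, -0.2]
width: -0.0
gripper_force: 0.0
```

```bash
python3 -m crank '-2 0 0 0; -3 0 0 0; -3 0 0 0';python3 -m crank '-1.5 0 0 0; -3 0 0 0; -3 0 0 0';python3 -m crank '-1 0 0 0; -2 0 0 0; -2 0 0 0'
```

```text
t: 15.9
ee_pos: [0.5611, -0.0529, 0.2318]
ee_rot: [0.0, 0.093, 0.996, -0.0]
wrist_force: [0.8, 0.4, 0.1]
width: 0.0002
gripper_force: 0.0
t: 16.2
ee_pos: [0.5622, -0.0531, 0.2318]
ee_rot: [-0.002, 0.093, 0.996, 0.0]
wrist_force: [-9.6, 0.4, 5.8]
width: 0.0002
gripper_force: 5.1
t: 16.5
ee_pos: [0.5623, -0.0532, 0.2317]
ee_rot: [-0.005, 0.093, 0.996, 0.0]
wrist_force: [-18.7, 1.8, 11.9]
width: 0.0004
gripper_force: 9.6
```

Hard stop: the cover is shut (18 N with no further motion). Backing off, up and out, then checking.

```bash
python3 -m crank '10 0 0 0; 40 0 0 0; 70 0 0 0; 100 0 0 0; 100 0 -50 0; 100 0 -100 0; 100 0 -150 0; 100 0 -150 0; 150 0 -150 0; 200 0 -150 0'; python3 -m crank '0 250 0 0; 0 250 0 0; 0 250 0 0; 0 250 0 0; 0 250 0 0; 0 250 0 0; 0 250 0 0'; python3 - <<'E'
from h import *
i=vision.get_image("top");cv2.imwrite("pics/end_full.png",i)
a=cv2.imread("pics/top0.png").astype(int)
for n,(x0,x1,y0,y1) in dict(bottle=(155,195,210,250),torch=(362,402,195,242),cup=(372,414,252,295)).items():
    print(n,np.abs(i[y0:y1,x0:x1].astype(int)-a[y0:y1,x0:x1]).mean())
cv2.imwrite("pics/end.png",cv2.convertScaleAbs(cv2.resize(i[100:310,150:430],None,fx=2.8,fy=2.8,interpolation=3),alpha=1.6))
E
```

```text
t: 17.5
ee_pos: [0.3688, -0.0166, 0.3805]
ee_rot: [-0.001, 0.093, 0.996, 0.0]
wrist_force: [-1.1, -0.2, 0.3]
width: -0.0
gripper_force: 0.0
t: 18.2
ee_pos: [0.4155, 0.2299, 0.3809]
ee_rot: [-0.001, 0.092, 0.996, -0.0]
wrist_force: [0.2, -0.2, 1.0]
width: 0.0
gripper_force: 0.0
bottle 41.82895833333333
torch 4.501241134751773
cup 4.6144333702473235
```

View pics/end.png

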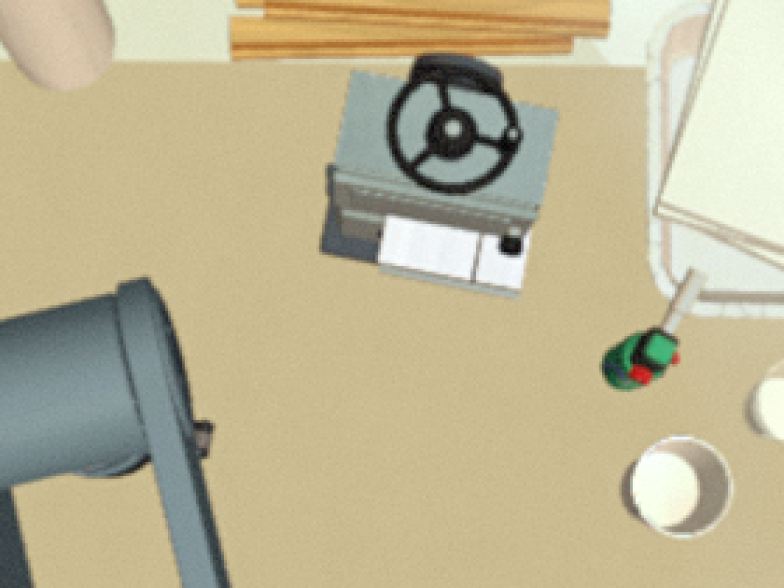

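The cover lies flush along the housing front with its knob at (511,242). The torch and cup haven't moved. The arm hides the bottle and never came near it.

```bash
python3 - <<'E'
from h import *
k=onz("top",150+511/2.8,100+244/2.8,.231);print(k, "expected shut 0.572 -0.057")
if np.hypot(k[0]-.572,k[1]+.057)<.008:
    from station import ticket;print(ticket.sign_off())
E
```

```text
[ 0.58071896 -0.05856172  0.231     ] expected shut 0.572 -0.057
```

The picked pixel is the knob's middle, 11 mm behind its tip, so this matches a shut cover, as does the hard stop. Handing in.

```bash
python3 -c "
from station import ticket;print(ticket.sign_off())"
```

```text
the job is handed in; nothing more can be done
None
```

I wound the tension wheel to about 10.7 N of steady push at the crank knob, pushed the cover shut against its stop, and handed the job in at about 18 s; the torch and cup had not moved, and the bottle was hidden by the arm in the last picture but was never approached closely.

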